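Clamp the glued model warehouse with the one-hand bench clamp

ROBOT

A 7-joint arm with a two-finger parallel gripper is mounted at the origin on the work surface. World frame = base frame: x ahead of the robot, y to its left, z up, the work surface at z = 0. Lengths are in m, angles in rad, forces in N, time in s.
With the tool pointing down it reaches from about 0.425 to 1.025 m from the base axis. Payload 9.4 kg.
Tool frame: the origin (TCP) lies at the very end of the fingers, on their centre line; the grasp point (between the pads) lies 19 mm behind it (r.grip_point_offset is the distance from the TCP to the grasp point, in m); z points along the fingers, y is the line along which they close (so a half turn about z gives the same grasp; the last joint's range is limited). The gripper opens to 85 mm and grips with 20 to 120 N. Pads are 22 mm wide; open, the fingers measure 114 mm over their backs; the gripper's body (76 mm by 85 mm) begins 54 mm behind the grasp point. The pads swing forward as they close: fully open they stand 13 mm farther back than shut.
Start: joints at [1.163, 0.599, -0.003, 1.599, 0.002, 0.943, -0.08], TCP at [0.235, -0.686, 0.231] pointing down, gripper open.
Joint ranges: [-2.57, 2.57], [-0.35, 1.97], [-1.29, 1.29], [0.11, 2.56], [-1.05, 4.19], [0.11, 1.86], [-2.63, 2.63]. Speed limits (rad/s): [2.22, 2.22, 3.01, 3.01, 3.14, 3.14, 3.14].

INTERFACE

Orientations are given as a unit quaternion [w, x, y, z].
In Python, from rig import sensors, camera, job, r gives the robot as it stands. The module is installed in compiled form; this text tells all that it offers.
- The arm moves only by the shell command python3 -m crank 'ROWS' [FORCE]. ROWS is a JSON object of lists of equal length, an entry for each row: "fingers": the gripper command: -1 is fully open, 1 is shut, values between are in proportion; "dp": the shift along the world's x, y, z each as a share of 1 m, from -1 to 1, a list of three; "turn": the turn about the world's z as a share of 2 pi rad, from -1 to 1. In form: {"fingers": [fingers, ...], "dp": [[tx, ty, tz], ...], "turn": [turn, ...]}. A call has 1 to 8 rows; each row shifts and turns the commanded pose from where the row before left it; what a row does not reach is not made up. A row lasts 1/8 s, in which the tool goes at most 62.5 mm and 10.7 degrees, less where a joint would pass 70% of its speed; a pose out of reach is approached as far as the arm can. A call with a number of a shift or a turn outside -1 to 1 is refused whole. A call with a gripper value outside its range is refused whole. The fingers move at their own pace and stop on an object; FORCE is the grip in N (left out, the last holds). Time passes only in rows, so rows that do not move let the fingers close. It gives the time, the measured TCP pose, the force, the opening and the grip force at its end, in the units of the state.
- sensors.read_state(): the state, without advancing time (a new reading comes with each control period).
- camera(name): name is "side" or "top"; returns a dict with "img" (400x640x3 uint8, red, green, blue), "intrinsics" (3x3 intrinsics, pixels), "rvec" (rotation vector, rad) and "tvec" (3), from world to camera coordinates, as OpenCV has them. Camera axes: x right, y down, z forward; pixel columns grow to the right and rows downward; lengths in m; the calibration is good to about 2 mm. A picture is of the moment at which its call begins. There is no depth.
- job.finish_job(): hands the job in; it is judged then, once.
The state is a dict: "clock": time; "joint_positions": joint angles; "qd": joint speeds; "joint_efforts": joint torques, N m; "position": TCP position; "ee_rot": TCP orientation; "wrist_force": force on the tool from outside, world axes, zero at the start; "moment": the same for the moment, N m; "width": opening from 0.0 (shut) to 1.0 (fully open); "finger_force": force on a finger pad.
Only numpy, scipy, OpenCV 4.12 (cv2) and the standard library are available. Lean on these libraries where they do the work, as an engineer would, in place of code of your own. Each camera call takes 0.05 s, during which the arm holds its last target. There are 200 camera calls.

TASK

Stand the flat-roofed brick warehouse model upright on the clamp's wooden bed between the two jaws, its long side running along the clamp, and let go of it. Then pump the clamp's trigger towards its handle, again and again, until the sprung pad has pressed the warehouse flush against the fixed jaw and the pad's spring is about half compressed, never right down (that crushes the model), and finish still holding the trigger squeezed. Move the jaw only with the trigger, and leave the other models and bottles where they are.

Things in the scene. Friction and masses are not known exactly. Their poses are not given: they have to be found in the camera images.
- warehouse: Model of a brick warehouse with a flat roof and one small square chimney stack: a solid block 60 mm long (its x) x 44 wide (its y) x 65 tall, chimney 10 x 10 rising to 85 mm at (16, 8) from the middle. 0.15 to 0.31 kg. Loose, upright on the table. Origin: centre of its underside, z up
- clamp: One-hand bar clamp fixed to the bench, 300 mm long. Origin on the table under the model's place; x points level from handle to fixed jaw, z up. In mm along x: housing of two steel cheeks -220 to -154, 44 wide, up to z = 114, with handle and trigger above; sliding jaw (46 wide, up to z = 63) with sprung pad; wooden bed -55 to 60, 90 wide, top at z = 12; fixed jaw
- seat (a point): Point on the top of the clamp's wooden bed, at the clamp's (0, 0, 12) mm; frame as the clamp's. A warehouse pressed flush against the fixed jaw stands with its origin 2 mm beyond this point along x. Placing it a few mm short of the fixed jaw is fine: the pad slides it home
- anvil: The fixed jaw, an upright steel block 20 x 50 mm, from z = 12 to 75. Origin and axes as the clamp's; its pressing face, towards the handle, lies at x = +32 mm
- jaw: The sliding jaw with its ratchet bar and the sprung pad; axes as the clamp's. Its origin coincides with the clamp's origin at the rearmost position and has moved along the clamp's x by the jaw's travel (starts at 0 to 30 mm, greatest 78 mm). A brake of about 12 N keeps it where it is when the trigger returns. It can only go towards the fixed jaw
- pad_face (a point): Middle of the pad's pressing face (40 x 40 mm), z = 42 mm; at jaw travel 0 and spring relaxed it lies at the clamp's x = -82 mm
- pad (a joint): Compression of the pad's spring in m: 0 relaxed (18 mm of clear gap is seen between pad and jaw), 0.018 right down. 0.8 N per mm. Half compressed is 0.009
- grip (a point): Fixed point in the middle of the trigger bar's stroke, at the clamp's (-175, 0, 162) mm; frame as the clamp's. The trigger's pivot lies 65 mm below it. The fixed black upright handle stands behind it: front face 27 mm and back face 43 mm to -x of this point, 30 wide, up to z = 186
- trigger_bar (a point): Middle of the trigger's round finger bar (16 mm diameter, 36 mm long, along the clamp's y). At rest it lies 13 mm to +x of point grip, squeezed fully 13 mm to -x. Handle back face to bar front: 64 mm at rest, 38 mm fully squeezed. Pinch handle and bar together from above, with the fingers at the height of the bar
- trigger (a joint): Angle of the trigger in rad: 0 at rest, 0.4 squeezed to the handle; springs back. Bar: 65 mm per rad, 4 N at rest, 15 N while the jaw runs, up to 22 N when the pad presses. Squeezing drives the jaw 48 mm per rad towards the fixed jaw once the pawl meets a tooth; going back the jaw stays and the pawl clicks over a 9 mm tooth: swings of 0.28 rad or more gain 9 mm a pump, the first up to 18 mm
- cottage: Bystander, to be left alone: white model cottage with a pitched terracotta roof, 76 x 60 mm on plan, 65 tall. Origin: centre of its underside
- watertank: Bystander, to be left alone: model water tower, a dark round tank of 54 mm diameter on four legs, 50 x 50 mm plinth, 82 tall. Origin: centre of its underside
- bus: Bystander, to be left alone: green model double-deck bus, 105 x 32 mm, 51 tall. Origin: centre of its underside
- wagon: Bystander, to be left alone: small open red model wagon, 90 x 32 mm, 48 tall. Origin: centre of its underside
- tree: Bystander, to be left alone: model tree of two green balls on a round foot, 48 mm across, 95 tall. Origin: centre of its underside
- gluebottle: Bystander, to be left alone: white glue bottle, 36 mm diameter, 85 tall. Origin: centre of its underside
- paintjar: Bystander, to be left alone: small glass paint jar, 40 mm diameter, 50 tall. Origin: centre of its underside

How it is judged:
By the outcome, as a careful person would: the job done as asked, in the order asked, and still so for the second after the job is handed in, while the arm keeps its last pose, push and grip.
It also fails if it takes over 72 s, if anything falls off the work surface, if the arm or the gripper's body presses on something with over 40 N, if the wrist force passes 120 N, or if a joint passes its speed limit or range.

## Working session

There is one attempt and no reset: what is moved stays moved. The work goes in short steps, Python scripts to look and compute and a shell command to move; the robot and the scene stay as the last step left them, time stands still between calls to the robot, and variables do not carry over. Pictures are saved under pics/ and viewed, at most 10 in all, crops included, and the job is handed in when it is done.

```bash
mkdir -p pics; cat > h.py <<'E'
import numpy as np, cv2
from rig import sensors, camera, job, r
def snap(n,f=None):
    c=camera(n)
    if f: cv2.imwrite('pics/'+f,c['img'][:,:,::-1])
    return c
def ray(c,u,v):
    R=cv2.Rodrigues(np.array(c['rvec'],float))[0];t=np.array(c['tvec'],float).ravel()
    d=R.T@np.linalg.inv(np.array(c['intrinsics']))@np.array([u,v,1.])
    return -R.T@t,d
def onz(c,u,v,z):
    o,d=ray(c,u,v);return o+d*(z-o[2])/d[2]
def proj(c,P):
    return cv2.projectPoints(np.array(P,float).reshape(-1,3),np.array(c['rvec'],float),np.array(c['tvec'],float),np.array(c['intrinsics'],float),None)[0].reshape(-1,2)
E
python3 - <<'E'
from h import *
for n in('top','side'):
    c=snap(n,n+'0.png'); print(n,c['intrinsics'],ray(c,320,200))
s=sensors.read_state();print(s)
E
```

```text
top [[403.0958339    0.         317.64724476]
 [  0.         403.0958339  196.87324446]
 [  0.           0.           1.        ]] (array([ 0.44711137, -0.12535058,  0.87707816]), array([ 0.15258945, -0.03648145, -0.98766381]))
side [[513.64310936   0.         317.09065959]
 [  0.         513.64310936 196.42310993]
 [  0.           0.           1.        ]] (array([0.42390101, 0.64306779, 1.04725242]), array([ 0.09412899, -0.63221403, -0.7691071 ]))
{'clock': 0.1, 'joint_positions': array([ 1.16329308,  0.60005308, -0.00254603,  1.60006181,  0.00175732,
        0.94286477, -0.07980478]), 'qd': array([ 0.0011447 , -0.00186504, -0.00187455, -0.00195306, -0.0004962 ,
       -0.00134543,  0.00055737]), 'joint_efforts': array([ 5.84252659e-03, -7.77990174e+01,  1.57016315e+00, -2.58625335e+01,
        1.26401894e-02,  5.42453898e-03, -8.02750549e-06]), 'position': array([ 0.23534687, -0.68529626,  0.23049324]), 'ee_rot': array([-6.73723617e-04,  9.86349533e-01,  1.64663655e-01, -1.59823197e-04]), 'wrist_force': array([ 0.05781273,  0.20071551, -0.08952767]), 'moment': array([-0.01666586, -0.0060997 , -0.01601071]), 'finger_force': 0.0, 'width': 1.0039254052094397}
```

View pics/top0.png

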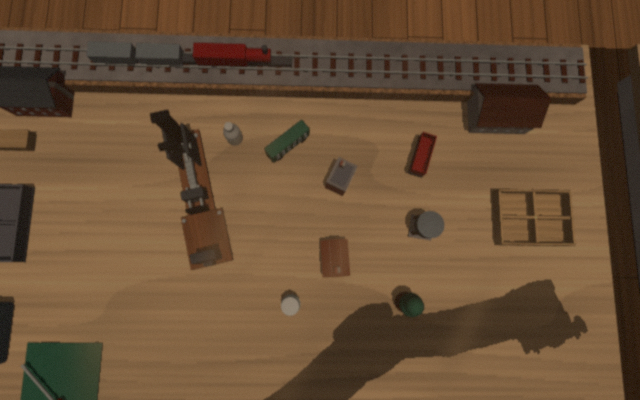

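View pics/side0.png

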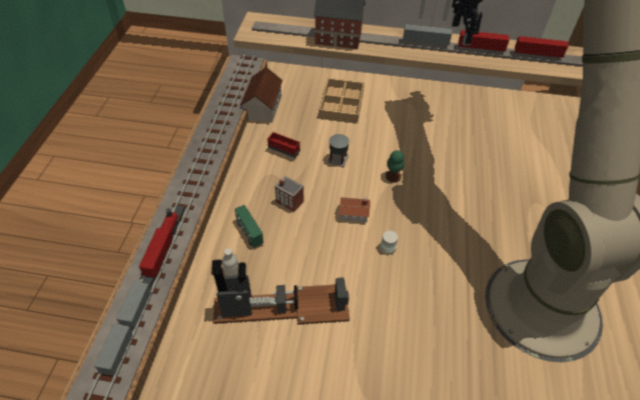

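```bash
python3 - <<'E'
from h import *
t=cv2.imread('pics/top0.png');s=cv2.imread('pics/side0.png')
f=lambda im,x0,y0,w,h,k:cv2.resize(im[y0:y0+h,x0:x0+w],(w*k,h*k),interpolation=cv2.INTER_CUBIC)
a=np.zeros((600,800,3),np.uint8)
x=f(t,145,105,100,170,3);a[:510,:300]=x
x=f(t,315,145,50,60,4);a[:240,310:510]=x
x=f(s,265,170,50,50,5);a[:250,530:780]=x
x=f(s,205,240,160,90,3);a[255:525,310:790]=x
a=cv2.convertScaleAbs(a,alpha=1.5)
cv2.imwrite('pics/crop.png',a)
c=camera('top')
for p in [(0,0),(640,0),(0,400),(640,400)]: print(onz(c,*p,0).round(3))
E
```

```text
[1.04  0.594 0.   ]
[ 1.097 -0.941  0.   ]
[0.168 0.474 0.   ]
[ 0.172 -0.833  0.   ]
```

View pics/crop.png

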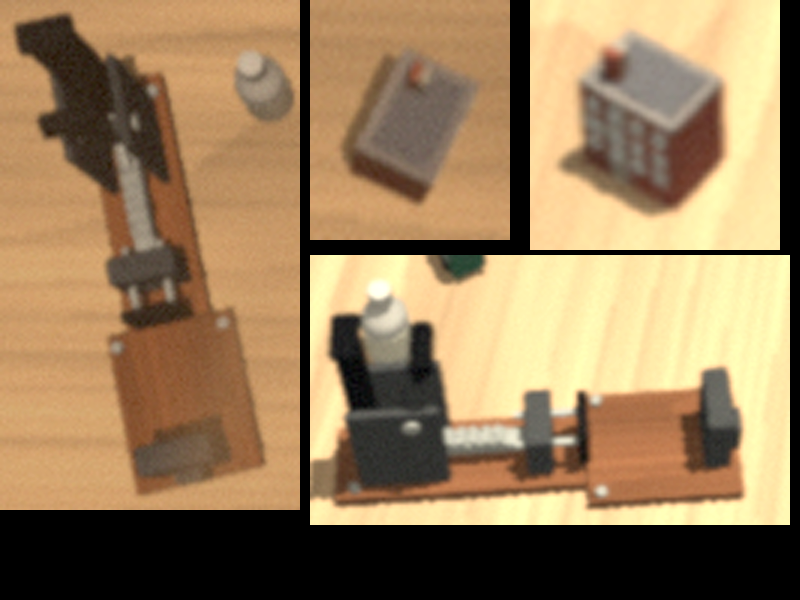

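```bash
python3 - <<'E'
from h import *
c=camera('top');s=camera('side')
B=np.array([onz(c,145+x/3,105+y/3,.012) for x,y in[(108,338),(232,310),(264,463),(137,494)]])[:,:2]
print('bed',B.round(3),[round(float(np.linalg.norm(B[i]-B[i-1])),3) for i in range(4)])
ax=(B[3]+B[2]-B[0]-B[1]);ax/=np.linalg.norm(ax);ay=np.array([-ax[1],ax[0]])
O=B.mean(0)-.0025*ax
print('clamp O',O.round(4),'yaw',np.degrees(np.arctan2(ax[1],ax[0])))
W=np.array([onz(c,315+(x-310)/4,145+y/4,.065) for x,y in[(405,48),(480,82),(425,188),(350,150)]])[:,:2]
print('roof',W.round(3),[round(float(np.linalg.norm(W[i]-W[i-1])),3) for i in range(4)])
wx=W[0]+W[1]-W[2]-W[3];wx/=np.linalg.norm(wx)
print('wh',W.mean(0).round(4),'yaw',np.degrees(np.arctan2(wx[1],wx[0])))
# side check
W2=np.array([onz(s,265+(x-530)/5,170+y/5,.065) for x,y in[(632,32),(722,80),(672,122),(582,82)]])[:,:2]
print('side roof',W2.round(3),W2.mean(0).round(4))
B2=np.array([onz(s,205+(x-310)/3,240+(y-255)/3,.012) for x,y in[(587,397),(735,390),(742,494),(587,504)]])[:,:2]
print('side bed',B2.round(3),B2.mean(0).round(4))
def P(x,y,z):return [*(O+ax*x+ay*y),z]
for n,p in dict(handletop=P(-.21,0,.186),bar=P(-.162,0,.162),padface0=P(-.082,0,.062),anvtop=P(.042,0,.075)).items():
  a=proj(c,p)[0];b=proj(s,p)[0]
  print(n,np.round(p,3),'crop top',((a-[145,105])*3).round(),'crop side',((b-[205,240])*3+[310,255]).round())
E
```

```text
bed [[0.537 0.139]
 [0.559 0.052]
 [0.451 0.025]
 [0.428 0.112]] [0.112, 0.089, 0.111, 0.09]
clamp O [0.4961 0.0825] yaw -165.70605962782892
roof [[ 0.664 -0.193]
 [ 0.646 -0.232]
 [ 0.59  -0.204]
 [ 0.609 -0.165]] [0.061, 0.043, 0.063, 0.043]
wh [ 0.6274 -0.1986] yaw -26.96236601949264
side roof [[ 0.645 -0.226]
 [ 0.593 -0.202]
 [ 0.613 -0.17 ]
 [ 0.663 -0.188]] [ 0.6286 -0.1966]
side bed [[0.558 0.058]
 [0.447 0.032]
 [0.43  0.117]
 [0.54  0.145]] [0.494  0.0879]
handletop [0.7   0.134 0.186] crop top [46. 32.] crop side [348. 328.]
bar [0.653 0.122 0.162] crop top [ 74. 120.] crop side [425. 343.]
padface0 [0.576 0.103 0.062] crop top [144. 274.] crop side [550. 411.]
anvtop [0.455 0.072 0.075] crop top [174. 454.] crop side [721. 392.]
```

Top crop: bed corners, handle, anvil and roof corners are all seen, and the sizes match (bed 112x90, roof 62x43). Clamp yaw is about -165.7° with its origin near (0.496, 0.083); the warehouse is at (0.628, -0.198), yaw -27°. Moving above it.

```bash
python3 -m crank '{"fingers":[-1,-1,-1,-1,-1,-1,-1,-1],"dp":[[0.028,0.035,0],[0.028,0.035,0],[0.028,0.035,0],[0.028,0.035,0],[0.028,0.035,0],[0.028,0.035,0],[0.028,0.035,0],[0.028,0.035,0]],"turn":[-0.016,-0.016,-0.016,-0.016,-0.016,-0.016,-0.016,-0.016]}' 40
python3 -m crank '{"fingers":[-1,-1,-1,-1,-1,-1,-1],"dp":[[0.028,0.035,0],[0.028,0.035,0],[0.028,0.035,0],[0.028,0.035,0],[0.028,0.035,0],[0.028,0.035,0],[0,0,0]],"turn":[0,0,0,0,0,0,0]}'
```

```text
clock: 1.25
position: [0.4603, -0.4044, 0.2313]
ee_rot: [-0.0, 0.972, -0.236, 0.0]
wrist_force: [0.2, -0.5, -0.6]
width: 1.002
finger_force: 0.0
clock: 2.12
position: [0.6299, -0.1911, 0.2308]
ee_rot: [-0.001, 0.973, -0.231, 0.0]
wrist_force: [-0.2, -0.5, 0.5]
width: 1.0
finger_force: 0.0
```

```bash
python3 -m crank '{"fingers":[-1,-1,-1,-1,-1,-1,-1,-1],"dp":[[-0.002,-0.007,-0.03],[0,0,-0.03],[0,0,-0.03],[0,0,-0.03],[0,0,-0.03],[0,0,-0.03],[0,0,-0.022],[0,0,0]],"turn":[0,0,0,0,0,0,0,0]}'
python3 -m crank '{"fingers":[0.2,0.2,0.2,0.4,0.5,0.5,0.5,0.5],"dp":[[0,0,0],[0,0,0],[0,0,0],[0,0,0],[0,0,0],[0,0,0],[0,0,0],[0,0,0]],"turn":[0,0,0,0,0,0,0,0]}' 40
```

```text
clock: 3.12
position: [0.6239, -0.2034, 0.0278]
ee_rot: [0.0, 0.972, -0.235, -0.002]
wrist_force: [-0.4, -0.1, 0.9]
width: 1.003
finger_force: 0.0
clock: 4.12
position: [0.6265, -0.2026, 0.0307]
ee_rot: [-0.0, 0.972, -0.234, 0.001]
wrist_force: [0.0, 1.1, 6.8]
width: 0.511
finger_force: 41.9
```

```bash
python3 -m crank '{"fingers":[0.5,0.5,0.5,0.5,0.5],"dp":[[0,0,0.02],[0,0,0.03],[0,0,0.04],[0,0,0.04],[0,0,0]],"turn":[0,0,0,0,0]}'
python3 -m crank '{"fingers":[0.5,0.5,0.5,0.5,0.5,0.5,0.5,0.5],"dp":[[-0.016,0.035,0],[-0.016,0.035,0],[-0.016,0.035,0],[-0.016,0.035,0],[-0.016,0.035,0],[-0.016,0.035,0],[-0.016,0.035,0],[-0.016,0.035,0]],"turn":[0.0143,0.0143,0.0143,0.0143,0.0143,0.0143,0.0143,0.0143]}'
python3 -m crank '{"fingers":[0.5,0.5],"dp":[[0,0,0],[0,0,0]],"turn":[0,0]}'
python3 - <<'E'
from h import *
c=snap('top');s=snap('side')
cl=lambda im,x0,y0,w,h,k:cv2.convertScaleAbs(cv2.resize(im[y0:y0+h,x0:x0+w,::-1],(w*k,h*k),interpolation=cv2.INTER_CUBIC),alpha=1.4)
a=np.zeros((520,800,3),np.uint8)
a[:480,:300]=cl(c['img'],145,130,100,160,3);a[:480,310:790]=cl(s['img'],225,190,160,160,3)
cv2.imwrite('pics/hold.png',a);print(sensors.read_state()['position'])
E
```

```text
clock: 4.75
position: [0.6269, -0.2035, 0.1638]
ee_rot: [0.0, 0.972, -0.235, 0.003]
wrist_force: [-0.3, 0.3, -2.4]
width: 0.506
finger_force: 41.5
clock: 5.75
position: [0.4963, 0.0781, 0.1592]
ee_rot: [0.0, 0.992, 0.124, -0.0]
wrist_force: [0.2, 0.7, -2.5]
width: 0.505
finger_force: 41.3
clock: 6.0
position: [0.4974, 0.0767, 0.1593]
ee_rot: [0.0, 0.993, 0.122, -0.0]
wrist_force: [0.3, -0.8, -1.8]
width: 0.51
finger_force: 41.4
[0.49773365 0.07614741 0.15923927]
```

View pics/hold.png

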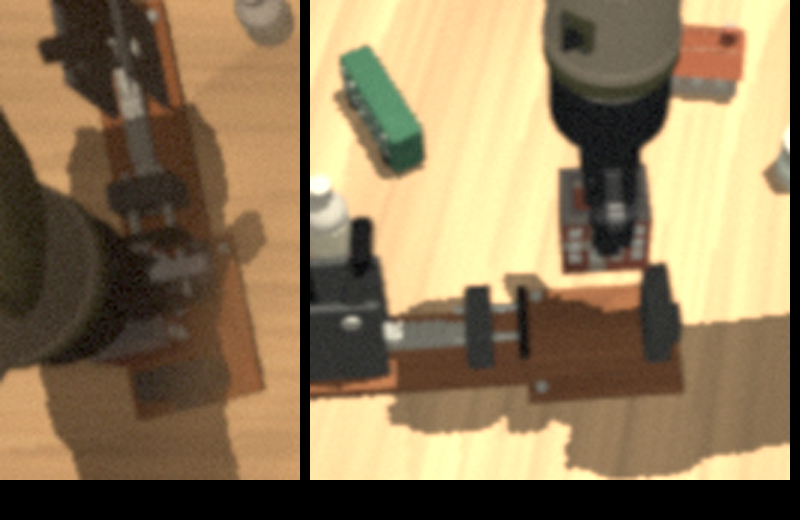

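The warehouse is held upright over the bed. In the side crop, its lower near edge runs (562,270)–(648,265). I'll measure this in clamp coordinates.

```bash
cat >> h.py <<'E'
yaw=np.radians(-165.7);O=np.array([.496,.0835])
ax=np.array([np.cos(yaw),np.sin(yaw)]);ay=np.array([-ax[1],ax[0]])
def cl(p): d=np.array(p)[:2]-O; return np.array([d@ax,d@ay]).round(4)
def P(x,y,z):return [*(O+ax*x+ay*y),z]
E
python3 - <<'E'
from h import *
s=camera('side')
q=lambda x,y:(225+(x-310)/3,190+y/3)
for z in(.128,.132): print('wh edge',z,[cl(onz(s,*q(*p),z)) for p in[(562,270),(648,265)]])
print('bed near corners',[cl(onz(s,*q(*p),.012)) for p in[(529,400),(683,390)]],'far',[cl(onz(s,*q(*p),.012)) for p in[(529,296),(665,287)]])
print('bed corner expected crop',[((proj(s,P(x,y,.012))[0]-[225,190])*3+[310,0]).round() for x in(-.055,.06) for y in(-.045,.045)])
print('tcp in clamp',cl(sensors.read_state()['position']))
# anvil and pad face edges: expected crop px
print('anvil expected top',[((proj(s,P(x,y,.075))[0]-[225,190])*3+[310,0]).round() for x in(.032,.052) for y in(-.025,.025)])
print('pad top mid',[ (T,((proj(s,P(-.082+T,0,.062))[0]-[225,190])*3+[310,0]).round()) for T in (.02,.025,.03)])
E
```

```text
wh edge 0.128 [array([-0.0304, -0.0119]), array([ 0.0289, -0.012 ])]
wh edge 0.132 [array([-0.0306, -0.0143]), array([ 0.0284, -0.0143])]
bed near corners [array([-0.0568, -0.0495]), array([ 0.0559, -0.0494])] far [array([-0.0523,  0.0363]), array([0.0521, 0.0369])]
bed corner expected crop [array([531., 394.]), array([525., 286.]), array([688., 384.]), array([674., 277.])]
tcp in clamp [0.0001 0.0075]
anvil expected top [array([651., 320.]), array([644., 259.]), array([679., 318.]), array([671., 257.])]
pad top mid [(0.02, array([517., 306.])), (0.025, array([524., 305.])), (0.03, array([531., 305.]))]
```

```bash
python3 -m crank '{"fingers":[0.5,0.5,0.5,0.5,0.5,0.5],"dp":[[0.002,0.011,0],[0,0,-0.025],[0,0,-0.025],[0,0,-0.025],[0,0,-0.022],[0,0,0]],"turn":[0.0008,0,0,0,0,0]}'
python3 - <<'E'
from h import *
c=snap('top');s=snap('side')
k=lambda im,x0,y0,w,h,k:cv2.convertScaleAbs(cv2.resize(im[y0:y0+h,x0:x0+w,::-1],(w*k,h*k),interpolation=cv2.INTER_CUBIC),alpha=1.6)
a=np.zeros((500,800,3),np.uint8)
a[:500,:400]=k(c['img'],165,175,80,100,5);a[:480,410:800]=k(s['img'],275,260,78,96,5)
cv2.imwrite('pics/hover.png',a)
p=sensors.read_state()['position'];print(p,cl(p))
E
```

```text
clock: 6.9
position: [0.499, 0.0885, 0.061]
ee_rot: [0.0, 0.992, 0.125, -0.001]
wrist_force: [0.1, 0.2, -1.9]
width: 0.512
finger_force: 41.3
[0.49975275 0.08853762 0.06252903] [-0.0049 -0.004 ]
```

View pics/hover.png

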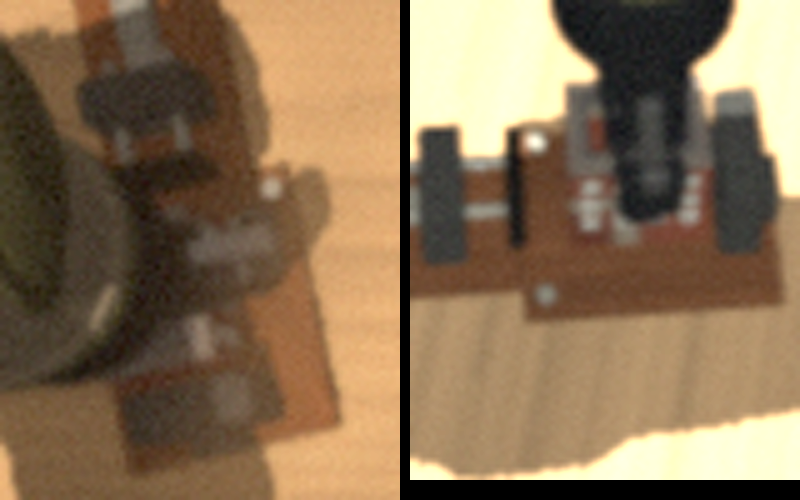

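The side crop shows the warehouse just above the bed, with its near bottom edge at about (577,243)–(705,240). The anvil's near foot is at (718,250)–(757,252) and the pad face at about x=522.

```bash
python3 - <<'E'
from h import *
s=camera('side');c=camera('top')
q=lambda x,y:(275+(x-410)/5,260+y/5)
for n,p,z in[('wh',(577,243),.032),('wh',(577,243),.028),('whR',(705,238),.032),('anvL',(718,250),.012),('anvR',(757,252),.012),('bedL',(526,320),.0),('bedR',(783,302),0),('bedFar',(522,125),.012),('padtop',(520,128),.062),('padbot',(520,245),.022),('jawnear',(425,263),.012)]: print(n,cl(onz(s,*q(*p),z)))
q=lambda x,y:(165+x/5,175+y/5)
for n,p,z in[('screwTop',(271,187),.012),('bedBR',(340,425),.012),('bedBL',(132,472),.012),('anvtopBR',(282,418),.075),('anvtopL',(120,395),.075)]: print(n,cl(onz(c,*q(*p),z)))
E
```

```text
wh [-0.0326 -0.0262]
wh [-0.0324 -0.0241]
whR [ 0.0235 -0.0276]
anvL [ 0.0305 -0.0234]
anvR [ 0.0477 -0.0256]
bedL [-0.0563 -0.0452]
bedR [ 0.0578 -0.0445]
bedFar [-0.0532  0.0459]
padtop [-0.0548  0.0152]
padbot [-0.0573 -0.0201]
jawnear [-0.0995 -0.0207]
screwTop [-0.046   0.0374]
bedBR [0.0597 0.0457]
bedBL [ 0.0586 -0.0423]
anvtopBR [0.0547 0.0349]
anvtopL [ 0.0313 -0.0244]
```

```bash
python3 -m crank '{"fingers":[0.5,0.5,0.5,0.5],"dp":[[0.001,-0.0035,-0.005],[0,0,-0.006],[0,0,-0.005],[0,0,0]],"turn":[0,0,0,0]}'
python3 -m crank '{"fingers":[0.5,0.5],"dp":[[0,0,-0.002],[0,0,0]],"turn":[0,0]}'
```

```text
clock: 7.6
position: [0.5002, 0.0848, 0.0458]
ee_rot: [0.0, 0.992, 0.125, -0.0]
wrist_force: [-0.6, -0.1, -2.1]
width: 0.509
finger_force: 41.4
clock: 7.85
position: [0.5005, 0.0848, 0.0442]
ee_rot: [0.0, 0.992, 0.125, -0.0]
wrist_force: [0.0, 0.2, -2.1]
width: 0.509
finger_force: 41.4
```

```bash
python3 -m crank '{"fingers":[0.5,0.5],"dp":[[0,0,-0.002],[0,0,0]],"turn":[0,0]}' | grep -E 'pos|wrist'
python3 -m crank '{"fingers":[0.5,0.5],"dp":[[0,0,-0.0015],[0,0,0]],"turn":[0,0]}'| grep -E 'pos|wrist'
```

```text
position: [0.5006, 0.0848, 0.0426]
wrist_force: [-1.4, -0.6, 3.9]
position: [0.5005, 0.0848, 0.0426]
wrist_force: [-5.5, -0.7, 29.0]
```

```bash
python3 -m crank '{"fingers":[0.5,0.3,0.1,-0.2,-0.5,-1,-1],"dp":[[0,0,0.0015],[0,0,0],[0,0,0],[0,0,0],[0,0,0],[0,0,0],[0,0,0]],"turn":[0,0,0,0,0,0,0]}'
python3 -m crank '{"fingers":[-1,-1,-1,-1,-1,-1,-1],"dp":[[0,0,0.02],[0,0,0.04],[0,0,0.05],[0,0,0.05],[0,0,0.05],[0,0,0],[0,0,0]],"turn":[0,0,0,0,0.02,0.025,0.025]}'
```

```text
clock: 9.22
position: [0.5004, 0.0848, 0.0422]
ee_rot: [0.0, 0.992, 0.125, -0.0]
wrist_force: [0.3, -0.8, -0.7]
width: 0.998
finger_force: 0.0
clock: 10.1
position: [0.5005, 0.0848, 0.2532]
ee_rot: [0.0, 0.94, 0.341, 0.001]
wrist_force: [-0.7, -0.4, -1.4]
width: 1.001
finger_force: 0.0
```

```bash
python3 -m crank '{"fingers":[-1,-1,-1,-1,-1,-1,-1,-1],"dp":[[0.0225,0.0057,0],[0.0225,0.0057,0],[0.0225,0.0057,0],[0.0225,0.0057,0],[0.0225,0.0057,0],[0.0225,0.0057,0],[0.0225,0.0057,0],[0.0225,0.0057,0]],"turn":[0.0225,0.0225,0.0225,0.0225,0.0225,0.0225,0.0225,0.0225]}'
python3 -m crank '{"fingers":[-1,-1],"dp":[[0,0,-0.03],[0,0,0]],"turn":[0,0]}'
python3 - <<'E'
from h import *
c=snap('top');s=snap('side')
k=lambda im,x0,y0,w,h,k:cv2.convertScaleAbs(cv2.resize(im[y0:y0+h,x0:x0+w,::-1],(w*k,h*k),interpolation=cv2.INTER_CUBIC),alpha=1.6)
a=np.zeros((600,800,3),np.uint8)
a[:480,:300]=k(c['img'],145,110,100,160,3);a[:480,310:790]=k(s['img'],200,190,160,160,3)
cv2.imwrite('pics/pre.png',a)
p=sensors.read_state()['position'];print(p,cl(p))
E
```

```text
clock: 11.1
position: [0.681, 0.1304, 0.252]
ee_rot: [-0.0, 0.611, 0.791, -0.0]
wrist_force: [-0.5, 0.2, 0.6]
width: 1.002
finger_force: 0.0
clock: 11.35
position: [0.6791, 0.1297, 0.2198]
ee_rot: [-0.001, 0.613, 0.79, -0.002]
wrist_force: [-1.1, -0.4, 0.3]
width: 0.996
finger_force: 0.0
[0.68023677 0.13033954 0.22252152] [-1.901e-01  1.000e-04]
```

View pics/pre.png

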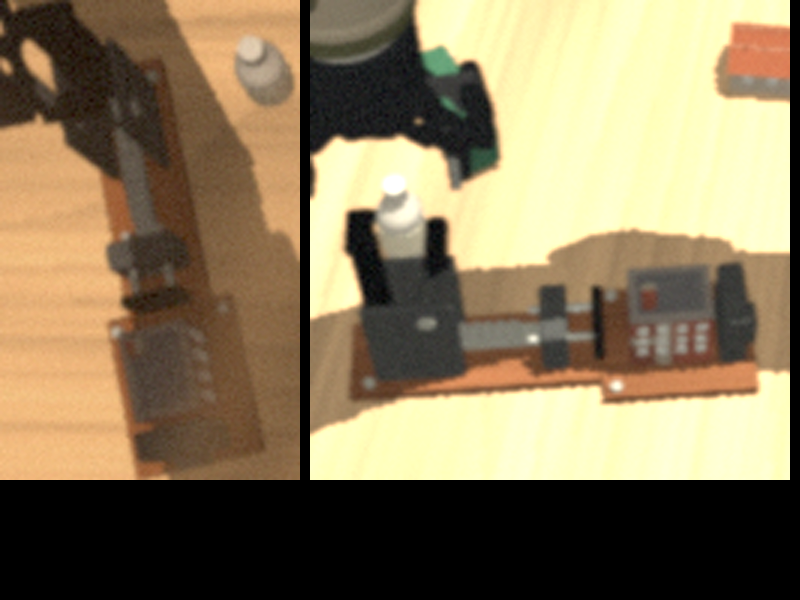

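The warehouse stands on the bed beside the fixed jaw. The handle top is near side-crop (362,213), the trigger top near (437,222), and the front fingertip near (455,187). I'll check the alignment.

```bash
python3 - <<'E'
from h import *
s=camera('side')
q=lambda x,y:(200+(x-310)/3,190+y/3)
pr=lambda p:((proj(s,p)[0]-[200,190])*3+[310,0]).round()
print('handle front/back top exp',pr(P(-.202,0,.186)),pr(P(-.218,0,.186)),'obs 347-378,213')
print('bar exp front',pr(P(-.154,0,.162)),'back',pr(P(-.17,0,.162)),'obs 427-447,222')
print('finger tip exp',[pr(P(-.19+x,0,.235)) for x in(.0425,.057)],'obs 450-462,187')
E
```

```text
handle front/back top exp [375. 224.] [350. 225.] obs 347-378,213
bar exp front [452. 239.] back [428. 241.] obs 427-447,222
finger tip exp [array([452., 177.]), array([475., 176.])] obs 450-462,187
```

```bash
python3 -m crank '{"fingers":[-1,-1,-1,-1,-1],"dp":[[0,0,-0.025],[0,0,-0.025],[0,0,-0.02],[0,0,-0.012],[0,0,0]],"turn":[0,0,0,0,0]}' 70
python3 -m crank '{"fingers":[-1,-1],"dp":[[0.0065,0.0015,0],[0,0,0]],"turn":[0,0]}'
```

```text
clock: 12.12
position: [0.6803, 0.1304, 0.1398]
ee_rot: [-0.0, 0.613, 0.79, -0.0]
wrist_force: [0.9, -0.6, 0.4]
width: 1.0
finger_force: 0.0
clock: 12.38
position: [0.6879, 0.1322, 0.1411]
ee_rot: [0.0, 0.613, 0.79, 0.001]
wrist_force: [0.7, -0.3, -0.3]
width: 0.998
finger_force: 0.0
```

```bash
cat > jaw.py <<'E'
from h import *
# jaw travel from the side view: dark pad plate edge found along the clamp line z=.062-ish; crop for checks
def strip(f):
    s=snap('side');im=s['img']
    c=cv2.convertScaleAbs(cv2.resize(im[275:325,265:360,::-1],(760,400),interpolation=cv2.INTER_CUBIC),alpha=1.6)
    cv2.imwrite('pics/'+f,c); return s
def prof(s,y=-.021,z=.05):
    # brightness along clamp x on the pad/jaw near side
    xs=np.arange(-.11,.04,.001)
    p=proj(s,[P(x,y,z) for x in xs]).astype(np.float32)
    g=cv2.GaussianBlur(cv2.cvtColor(s['img'],cv2.COLOR_RGB2GRAY),(3,3),0)
    v=cv2.remap(g,p[:,0].reshape(1,-1),p[:,1].reshape(1,-1),cv2.INTER_LINEAR)[0]
    return xs,v
E
python3 - <<'E'
from jaw import *
s=snap('side');xs,v=prof(s);print([(int(x*1000),int(b)) for x,b in zip(xs,v)][::2])
E
python3 -m crank '{"fingers":[-0.7,-0.5,-0.3,-0.1,0,0.05,0.05,0.05],"dp":[[0,0,0],[0,0,0],[0,0,0],[0,0,0],[0,0,0],[0,0,0],[0,0,0],[0,0,0]],"turn":[0,0,0,0,0,0,0,0]}'
python3 - <<'E'
from jaw import *
s=strip('s1.png');xs,v=prof(s);print([(int(x*1000),int(b)) for x,b in zip(xs,v)][::2])
E
```

```text
[(-110, 70), (-108, 70), (-106, 70), (-104, 66), (-102, 60), (-99, 50), (-97, 45), (-95, 42), (-93, 41), (-91, 41), (-89, 41), (-87, 41), (-85, 41), (-83, 43), (-81, 47), (-79, 55), (-77, 62), (-75, 64), (-73, 64), (-71, 65), (-69, 64), (-67, 62), (-65, 56), (-63, 44), (-61, 31), (-59, 22), (-57, 23), (-55, 31), (-53, 40), (-51, 46), (-49, 48), (-47, 48), (-45, 48), (-43, 48), (-41, 49), (-39, 50), (-37, 53), (-35, 58), (-33, 65), (-31, 74), (-29, 83), (-27, 88), (-25, 86), (-23, 79), (-21, 72), (-19, 71), (-17, 78), (-15, 85), (-13, 90), (-11, 90), (-9, 84), (-7, 76), (-5, 71), (-3, 74), (-1, 82), (0, 89), (2, 89), (4, 78), (6, 66), (8, 62), (10, 71), (12, 82), (14, 86), (16, 82), (18, 71), (20, 60), (22, 51), (24, 45), (26, 40), (28, 36), (30, 34), (32, 36), (34, 37), (36, 37), (38, 37)]
clock: 13.42
position: [0.6892, 0.1324, 0.1418]
ee_rot: [0.001, 0.613, 0.79, 0.002]
wrist_force: [4.3, 0.6, 6.3]
width: 0.48
finger_force: 17.2
[(-110, 68), (-108, 68), (-106, 68), (-104, 69), (-102, 69), (-99, 69), (-97, 68), (-95, 66), (-93, 61), (-91, 53), (-89, 46), (-87, 41), (-85, 40), (-83, 38), (-81, 37), (-79, 37), (-77, 37), (-75, 38), (-73, 42), (-71, 51), (-69, 58), (-67, 62), (-65, 62), (-63, 62), (-61, 62), (-59, 61), (-57, 57), (-55, 51), (-53, 39), (-51, 27), (-49, 21), (-47, 25), (-45, 35), (-43, 45), (-41, 48), (-39, 50), (-37, 53), (-35, 58), (-33, 65), (-31, 74), (-29, 82), (-27, 87), (-25, 85), (-23, 79), (-21, 72), (-19, 71), (-17, 77), (-15, 86), (-13, 91), (-11, 90), (-9, 84), (-7, 76), (-5, 71), (-3, 74), (-1, 82), (0, 88), (2, 87), (4, 78), (6, 66), (8, 63), (10, 71), (12, 82), (14, 85), (16, 81), (18, 71), (20, 60), (22, 52), (24, 45), (26, 39), (28, 35), (30, 34), (32, 35), (34, 35), (36, 37), (38, 37)]
```

```bash
cat >> jaw.py <<'E'
def cross(xs,v,lev,lo,hi,up):
    for i in range(len(xs)-1):
        if lo<=xs[i]<=hi and ((v[i]<lev<=v[i+1]) if up else (v[i]>lev>=v[i+1])): return round(1000*float(xs[i]+.001*(lev-v[i])/(v[i+1]-v[i]))if v[i+1]!=v[i] else 0,1)
def rep():
    xs,v=prof(snap('side')); v=v.astype(float)
    b=cross(xs,v,53,-.11,.0,False); f=cross(xs,v,53,-.09,0,True); p=cross(xs,v,43,(f or -80)/1000+.004,0,False)
    print('jaw back',b,'front',f,'pad back',p,'gap',p and f and round(p-f,1)); return xs,v
E
python3 -m crank '{"fingers":[-1,-1,-1,-1],"dp":[[0,0,0],[0,0,0],[0,0,0],[0,0,0]],"turn":[0,0,0,0]}'
python3 -m crank '{"fingers":[-0.5,-0.2,0,0.05,0.05,0.05],"dp":[[0,0,0],[0,0,0],[0,0,0],[0,0,0],[0,0,0],[0,0,0]],"turn":[0,0,0,0,0,0]}'
python3 -c "
from jaw import *
rep()"
```

```text
clock: 13.98
position: [0.687, 0.132, 0.1402]
ee_rot: [-0.0, 0.613, 0.79, 0.0]
wrist_force: [0.6, -0.8, -0.1]
width: 1.0
finger_force: 0.0
clock: 14.72
position: [0.6891, 0.1324, 0.1416]
ee_rot: [0.001, 0.613, 0.79, 0.002]
wrist_force: [5.7, 0.9, 5.9]
width: 0.475
finger_force: 18.2
jaw back -83.2 front -62.3 pad back -45.7 gap 16.6
```

```bash
python3 -m crank '{"fingers":[-1,-1,-1,-1],"dp":[[0,0,0],[0,0,0],[0,0,0],[0,0,0]],"turn":[0,0,0,0]}' | grep width
python3 -m crank '{"fingers":[-0.5,-0.2,0,0.05,0.05,0.05],"dp":[[0,0,0],[0,0,0],[0,0,0],[0,0,0],[0,0,0],[0,0,0]],"turn":[0,0,0,0,0,0]}'
python3 -c "
from jaw import *
xs,v=rep();strip('s3.png')
print([(int(x*1000),int(b)) for x,b in zip(xs,v)][40::2])"
```

```text
width: 0.999
clock: 16.02
position: [0.6891, 0.1324, 0.1416]
ee_rot: [0.001, 0.613, 0.79, 0.002]
wrist_force: [5.2, 0.3, 5.3]
width: 0.476
finger_force: 19.7
jaw back -74.6 front -53.7 pad back -39.4 gap 14.3
[(-69, 38), (-67, 38), (-65, 37), (-63, 37), (-61, 37), (-59, 37), (-57, 39), (-55, 44), (-53, 52), (-51, 59), (-49, 62), (-47, 63), (-45, 62), (-43, 62), (-41, 57), (-39, 47), (-37, 32), (-35, 23), (-33, 24), (-31, 36), (-29, 51), (-27, 64), (-25, 74), (-23, 83), (-21, 88), (-19, 86), (-17, 79), (-15, 74), (-13, 74), (-11, 81), (-9, 88), (-7, 91), (-5, 88), (-3, 81), (-1, 74), (0, 73), (2, 79), (4, 87), (6, 89), (8, 83), (10, 72), (12, 63), (14, 63), (16, 69), (18, 77), (20, 81), (22, 80), (24, 71), (26, 59), (28, 47), (30, 40), (32, 37), (34, 36), (36, 36), (38, 36)]
```

View pics/s3.png

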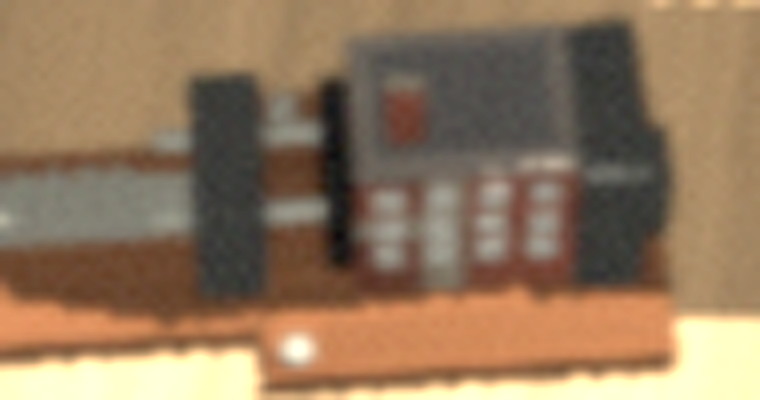

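The jaw has advanced about 9 mm again. The warehouse is against, or nearly against, the fixed jaw (edge at x≈578 in the crop) and the spring is slightly compressed. I'll do the next pump gradually.

```bash
python3 -m crank '{"fingers":[-1,-1,-1,-1],"dp":[[0,0,0],[0,0,0],[0,0,0],[0,0,0]],"turn":[0,0,0,0]}' | grep width
python3 -m crank '{"fingers":[-0.6,-0.4,-0.3,-0.2,-0.1,-0.1,-0.1],"dp":[[0,0,0],[0,0,0],[0,0,0],[0,0,0],[0,0,0],[0,0,0],[0,0,0]],"turn":[0,0,0,0,0,0,0]}'
python3 -c "
from jaw import *
xs,v=rep()
print([(int(x*1000),int(b)) for x,b in zip(xs,v)][60::2])"
```

```text
width: 1.001
clock: 17.5
position: [0.686, 0.1316, 0.1411]
ee_rot: [-0.0, 0.613, 0.79, -0.001]
wrist_force: [-6.7, -1.8, 9.4]
width: 0.551
finger_force: 9.3
jaw back -69.6 front -49.3 pad back -39.6 gap 9.7
[(-49, 51), (-47, 58), (-45, 61), (-43, 61), (-41, 56), (-39, 46), (-37, 32), (-35, 23), (-33, 24), (-31, 35), (-29, 50), (-27, 64), (-25, 75), (-23, 84), (-21, 88), (-19, 87), (-17, 80), (-15, 73), (-13, 73), (-11, 80), (-9, 88), (-7, 91), (-5, 88), (-3, 80), (-1, 73), (0, 72), (2, 78), (4, 87), (6, 89), (8, 83), (10, 72), (12, 63), (14, 63), (16, 69), (18, 78), (20, 82), (22, 80), (24, 71), (26, 59), (28, 47), (30, 40), (32, 37), (34, 36), (36, 36), (38, 36)]
```

```bash
python3 -m crank '{"fingers":[-0.07,-0.045,-0.045,-0.045],"dp":[[0,0,0],[0,0,0],[0,0,0],[0,0,0]],"turn":[0,0,0,0]}'
python3 -c "
from jaw import *
rep();rep();strip('s4.png')"
```

```text
clock: 18.05
position: [0.6871, 0.1319, 0.1414]
ee_rot: [0.0, 0.613, 0.79, 0.0]
wrist_force: [-2.9, -0.5, 8.1]
width: 0.529
finger_force: 15.8
jaw back -68.8 front -48.0 pad back -39.5 gap 8.5
jaw back -69.0 front -48.0 pad back -39.6 gap 8.4
```

View pics/s4.png

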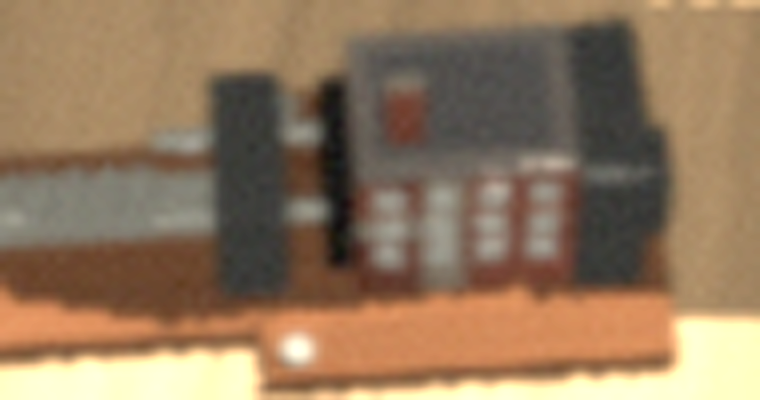

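```bash
python3 -m crank '{"fingers":[-0.03,-0.03,-0.03,-0.03,-0.03,-0.03,-0.03,-0.03],"dp":[[0,0,0],[0,0,0],[0,0,0],[0,0,0],[0,0,0],[0,0,0],[0,0,0],[0,0,0]],"turn":[0,0,0,0,0,0,0,0]}'
python3 -c "
from jaw import *
rep();rep();print(job.finish_job())"
```

```text
clock: 19.2
position: [0.6874, 0.1319, 0.1415]
ee_rot: [0.0, 0.613, 0.79, 0.0]
wrist_force: [-1.4, -0.4, 8.8]
width: 0.52
finger_force: 17.5
jaw back -68.2 front -47.5 pad back -39.5 gap 8.0
jaw back -68.4 front -47.3 pad back -39.6 gap 7.7
the job is handed in; nothing more can be done
None
```

I handed the job in with the warehouse flush against the fixed jaw, the pad's spring about half compressed (about 9 mm, estimated from the side camera), and the gripper still holding the trigger squeezed; it finished at about 19 s, and no verdict was returned.

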